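# Gauge a centrifuge adapter sleeve and sort it

## Robot

A 6-joint arm with a two-finger parallel gripper is mounted at the origin on the work surface. World frame = base frame: x ahead of the robot, y to its left, z up, the work surface at z = 0. Lengths are in m, angles in rad, forces in N, time in s.
With the tool pointing down it reaches from about 0.325 to 0.775 m from the base axis. Payload 9.3 kg.
Tool frame: the origin (TCP) lies at the very end of the fingers, on their centre line; the grasp point (between the pads) lies 19 mm behind it; y points along the fingers, z is the direction in which the jaws open and shut, and the axes are right-handed (so a half turn about y gives the same grasp; the last joint's range is limited). The gripper opens to 85 mm and grips with 20 to 120 N. Pads are 22 mm wide; open, the fingers measure 114 mm over their backs; the gripper's body (76 mm by 85 mm) begins 54 mm behind the grasp point. The pads swing forward as they close: fully open they stand 13 mm farther back than shut.
Start: joints at [1.102, 0.259, 0.021, 1.334, 0, 1.418], TCP at [0.171, 0.523, 0.231] pointing down, gripper open.
Joint ranges: [-3.04, 3.04], [-0.91, 1.82], [-1.04, 1.36], [-1.92, 1.95], [-1.52, 1.45], [-3.14, 3.14]. Speed limits (rad/s): [2.22, 2.22, 2.79, 3.14, 3.14, 3.14].

## Interface

Orientations are given as a unit quaternion [x, y, z, w].
In Python, from station import env, viewer gives the robot as it stands.
- The arm moves only by the tool carry_out, never from a script. Its argument "plan" is a list of rows, each a list of 5 numbers: the shift along the tool's x, y, z in m, then the turn about the tool's y in degrees, then the closure, from 0 (fully open) to 1 (shut). In form: [[tx, ty, tz, spin, claw], ...]. A call has 1 to 12 rows; each row shifts and turns the pose as measured when the row begins, along the tool's axes as they then stand; what a row does not reach is not made up. A row lasts 1/8 s, in which the tool goes at most 62.5 mm and 10.7 degrees, less where a joint would pass 70% of its speed; a pose out of reach is approached as far as the arm can. A call with a gripper value outside its range is refused whole. The fingers move at their own pace and stop on an object; "squeeze" is the grip in N (left out, the last holds). Time passes only in rows, so rows that do not move let the fingers close. It gives the time, the measured TCP pose, the force and the opening at its end, in the units of the state.
- env.read_state(): the state, without advancing time (a new reading comes with each control period).
- viewer.camera(name): name is "scene" or "top" or "wrist"; returns a dict with "frame" (480x640x3 uint8, red, green, blue), "intrinsics" (3x3 intrinsics, pixels), "k1" (the pictures are not rectified: a ray, as slopes to the right and down, at radius r is drawn at 1 + k1 r^2 times it, then the intrinsics apply), "R" (3x3) and "t" (3): a world point X has camera coordinates R X + t. Camera axes: x right, y down, z forward; pixel columns grow to the right and rows downward; lengths in m; the calibration is good to about 2 mm. A picture is of the moment at which its call begins. There is no depth.
- env.finish_job(): hands the job in, once; it reports no verdict.
Trained networks look in a picture, given as the dict that the camera call returned (one of the last four; its "shot" number tells which), for a name from the list of things; names that differ only in an ending like _2 or _b are one class to them, and where a whole thing is asked for, a point or a joint stands for the part that bears it (a point fixed in the world has none). Each returns a list of dicts, best first, with "conf" (0 to 1); they miss things now and then, are a little off and sometimes report something else, mostly with a low value. They report only what shows in the picture. A call takes as long as a camera call.
- viewer.recognise(picture, name): "uv" ([column, row] in pixels, amid what is visible of it).
- viewer.silhouettes(picture, name): "mask" (480x640 bool, what is visible of it) and "uv" ([column, row] in pixels, amid what is visible of it).
- viewer.landmark_of(picture, name): "uv" ([column, row] in pixels: a listed point, or the origin of a listed thing).
The state is a dict: "t": time; "joint_positions": joint angles; "joint_vel": joint speeds; "tau": joint torques, N m; "tcp_pos": TCP position; "eef_rot": TCP orientation; "force": force on the tool from outside, world axes, zero at the start; "wrist_torque": the same for the moment, N m; "width": finger opening in m.
Only numpy, scipy, OpenCV 4.12 (cv2) and the standard library are available. Lean on these libraries where they do the work, as an engineer would, in place of code of your own. Each camera call takes 0.05 s, during which the arm holds its last target.

## Task

Lift the yellow dust cap off the gauge pin and stand it, open end down, in the round black holder. Then slide the blue sleeve from the black mat down over the pin without forcing it: if it goes fully home onto the gauge's base, stand it upright in the green tray; if it stops partway on the pin, stand it upright in the red tray. Leave the other sleeve standing on the orange mat, drop nothing, and do not disturb the jar or the tube rack.

Things in the scene. Friction and masses are not known exactly. Their poses are not given: they have to be found in the camera images.
- gauge: gauge fixed to the bench: dark steel disc 92 in diameter, 15 thick, with an upright bright steel pin 27 in diameter in its centre; the pin rises 65 above the disc, and its last 6 taper to a flat tip 19 in diameter. Origin at the centre of the underside, z up.
- gauge_seat (a point): centre of the disc's upper face, at the foot of the pin, 15 above the bench; a sleeve that fits rests here (origin of the sleeve at this point)
- gauge_tip (a point): centre of the pin's flat tip, 80 above the bench, 65 above the seat; a sleeve with a ledge stops on it with its lower end about 27 above the seat
- cap: loose yellow dust cap over the pin, standing on the gauge's disc: cylinder 39 in diameter, 76 tall, closed top with three thin black rings below it, open below with a bore 31 wide and 70 deep, 60 g. Origin at the centre of its lower (open) end, z up along its axis.
- holder: round black shallow dish fixed to the bench, outer diameter 72, inner diameter 62, rim 18 above the bench. Origin at the centre of its underside.
- holder_in (a point): centre of the holder's inner floor, 5 above the bench; the lower end of the cap stands on it
- tray_green: green square open tray fixed to the bench, 110 x 110, walls 25 high and 5 thick: for a sleeve that fits. Origin at the centre of its underside, sides along x and y.
- tray_green_in (a point): centre of the green tray's inner floor, 5 above the bench
- tray_red: red square open tray fixed to the bench, 110 x 110, walls 25 high and 5 thick: for a sleeve that stops partway. Origin at the centre of its underside, sides along x and y.
- tray_red_in (a point): centre of the red tray's inner floor, 5 above the bench
- mat_black: black mat 80 x 80, 4 thick, fixed to the bench: the sleeve to be tested stands on it. Origin at the centre of its underside.
- mat_orange: orange mat 80 x 80, 4 thick, fixed to the bench: the sleeve that must be left alone stands on it. Origin at the centre of its underside.
- sleeve_1: First upright blue plastic sleeve (a plain tube), outer diameter 44, 90 tall, open ends 31 wide, about 80 g. One sleeve's bore is clear, the other's is narrowed to 15 by an inner ledge between 38 and 52 from either end; outsides are alike and only the gauge tells which. Origin: centre of its lower end, z up its axis. It starts on either mat.
- sleeve_2: Second upright blue plastic sleeve (a plain tube), outer diameter 44, 90 tall, open ends 31 wide, about 80 g. One sleeve's bore is clear, the other's is narrowed to 15 by an inner ledge between 38 and 52 from either end; outsides are alike and only the gauge tells which. Origin: centre of its lower end, z up its axis. It starts on either mat.
- jar: loose square clear storage jar with a dark brown lid, 80 x 80, 137 tall, a bystander. Origin at the centre of its underside.
- rack: loose steel tube rack 75 x 120 (long side along its y), 98 tall with its capped tubes, a bystander. Origin at the centre of its underside.

How it is judged:
By the outcome, as a careful person would: the job done as asked, in the order asked, and still so for the second after the job is handed in, with the robot touching nothing.
It also fails if it takes over 61 s, if anything falls off the work surface, if the arm or the gripper's body presses on something with over 40 N, if the wrist force passes 120 N, or if a joint passes its speed limit or range.

## Working session

There is one attempt and no reset: what is moved stays moved. The work goes in short steps, Python scripts to look and compute and a tool call to move; the robot and the scene stay as the last step left them, time stands still between calls to the robot, and variables do not carry over. Pictures are saved under pics/ and viewed, and the job is handed in when it is done.

Besides the shell and the picture viewer there is one more tool, called after "Emit:" in YAML: its name, and indented under it one key for each argument. carry_out: Moves the arm, as the interface text tells. Its arguments: {"type":"object","properties":{"plan":{"type":"array","items":{"type":"array","items":{"type":"number"}}},"squeeze":{"type":"number"}},"required":["plan"]}

```bash
mkdir -p pics; ls; python3 - <<'E'
from station import env, viewer
import cv2
s=env.read_state()
for k,v in s.items(): print(k,v)
for n in ["scene","top","wrist"]:
    p=viewer.camera(n)
    cv2.imwrite(f"pics/{n}0.png",p["frame"][:,:,::-1])
    print(n,p["intrinsics"].tolist(),p["k1"],p["R"].tolist(),p["t"].tolist())
E
```

```text
pics
t 0.0
joint_positions [1.10235301e+00 2.59149363e-01 2.07450189e-02 1.33372881e+00
 2.65260031e-05 1.41821175e+00]
joint_vel [ 0.00160486  0.00090946 -0.0003149  -0.00108295 -0.00081416 -0.00180414]
tau [ 5.67238618e-03 -5.55641019e+01  3.44535863e+01  1.34796719e-02
  2.07937446e-04 -1.17092367e-05]
tcp_pos [0.17069876 0.52252204 0.23068287]
eef_rot [ 0.69875389 -0.11136261  0.11105593 -0.69785955]
force [ 0.59206938 -0.75442144  0.43839868]
wrist_torque [-0.04396635 -0.00509616  0.05305715]
width 0.08584707442148216
scene [[466.8050435268074, 0.0, 313.9166603562812], [0.0, 466.8050435268074, 235.48870312257924], [0.0, 0.0, 1.0]] -0.041433640397033795 [[0.5608990186134343, 0.8278833775828969, 0.0011849221158429504], [0.6116297320782897, -0.4134196409666954, -0.674531890499484], [-0.5579438697183847, 0.37906900900087187, -0.7382447593168351]] [-0.3205687276085251, -0.316729407115698, 1.2881576351055235]
top [[566.3008027079522, 0.0, 312.234894607521], [0.0, 566.3008027079522, 234.85576655325502], [0.0, 0.0, 1.0]] 0.06018265593309869 [[0.01253505733284671, -0.999744239223308, -0.01882361488852549], [-0.9970093909407717, -0.011060676969635504, -0.07648487301999368], [0.0762571092657821, 0.01972606308371358, -0.9968930412645299]] [0.006206778582422492, 0.5992315952421213, 1.1296240913601112]
wrist [[428.58478229601076, 0.0, 309.70076237627467], [0.0, 428.58478229601076, 231.34513776304638], [0.0, 0.0, 1.0]] -0.0960910717267835 [[0.3114759139745178, 0.9502518636111891, -0.0020373309012936378], [0.905778795999452, -0.2962488192635803, 0.30298747466309156], [0.2873108555754931, -0.0962186717243437, -0.9529923606619736]] [-0.5492270954232805, -0.038735410399085624, 0.38146683962694444]
```

View pics/scene0.png

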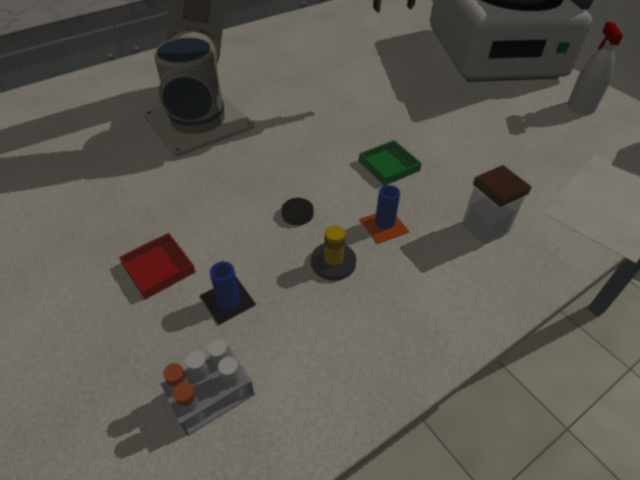

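View pics/top0.png

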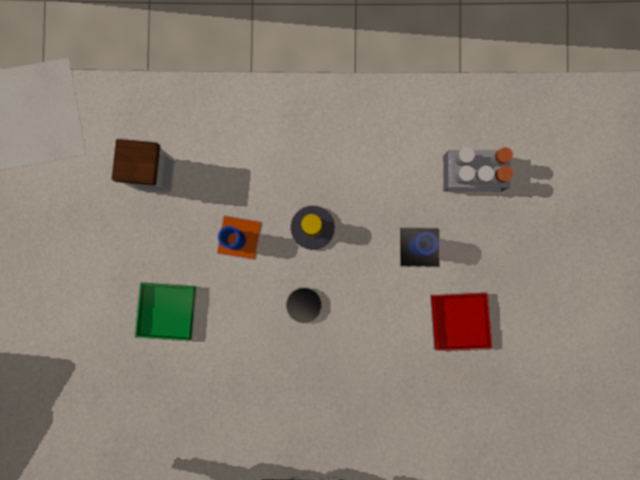

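View pics/wrist0.png

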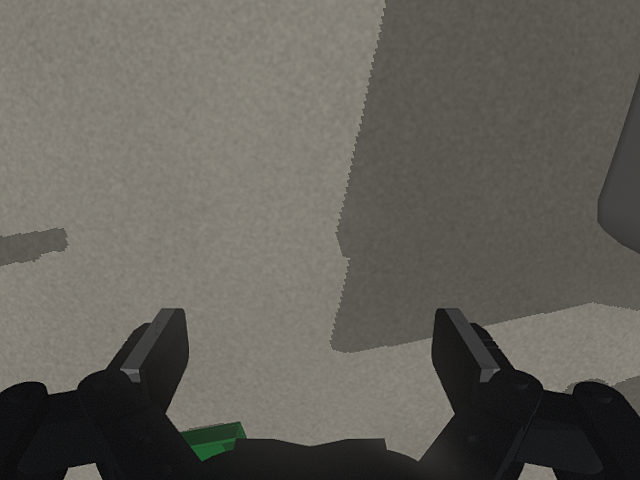

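```bash
cat > h.py <<'E'
from station import env, viewer
import numpy as np, cv2
from scipy.spatial.transform import Rotation as Ro
def ray(p,uv):
    K=np.array(p["intrinsics"]);k=p["k1"]
    und=cv2.undistortPoints(np.array([[uv]],float),K,np.array([k,0,0,0,0.]))[0,0]
    R=np.array(p["R"]);t=np.array(p["t"])
    return -R.T@t, R.T@np.array([und[0],und[1],1.])
def onz(p,uv,z):
    c,d=ray(p,uv); return (c+d*(z-c[2])/d[2])[:2]
def proj(p,X):
    X=np.atleast_2d(X).astype(float)
    r,_=cv2.Rodrigues(np.array(p["R"]))
    return cv2.projectPoints(X,r,np.array(p["t"]),np.array(p["intrinsics"]),np.array([p["k1"],0,0,0,0.]))[0][:,0]
E
python3 - <<'E'
from h import *
Z=dict(gauge_seat=.015,gauge_tip=.080,cap=.015,gauge=0,holder=0,holder_in=.005,tray_green=0,tray_green_in=.005,tray_red=0,tray_red_in=.005,mat_black=0,mat_orange=0,sleeve_1=.004,jar=0,rack=0)
P={n:viewer.camera(n) for n in ("top","scene")}
for k,z in Z.items():
    for n,p in P.items():
        for d in viewer.landmark_of(p,k)[:3]:
            if d["conf"]>.2: print(k,n,round(d["conf"],2),np.round(d["uv"],1),np.round(onz(p,d["uv"],z)*1000,1))
E
```

```text
gauge_seat top 0.58 [310.9 228. ] [613.8  16.4]
gauge_seat scene 0.73 [333.7 258.9] [620.9  14.4]
gauge_tip top 0.63 [311.8 222.3] [619.1  13.3]
gauge_tip top 0.44 [458.4 321.2] [ 433.9 -266.6]
gauge_tip top 0.22 [310.2 224.3] [615.2  16.4]
gauge_tip scene 0.73 [334.  236.5] [618.8  14.1]
cap top 0.55 [310.8 227.6] [614.6  16.6]
cap scene 0.83 [335.6 257.4] [619.9  19.9]
gauge top 0.9 [311.6 225.6] [620.2  15.3]
gauge scene 0.72 [331.5 265.8] [623.3   7.8]
gauge scene 0.69 [160.8 268.3] [ 435.9 -281.6]
gauge scene 0.41 [391.3 167.6] [453.5 311.3]
holder top 0.64 [302.9 304.2] [457.7  31.1]
holder scene 0.78 [302.6 214. ] [466.7  40.5]
holder_in top 0.74 [302.5 304.5] [457.3  31.8]
holder_in scene 0.81 [296.8 212.4] [459.5  29.9]
tray_green top 0.6 [168.7 308.6] [445.6 306.9]
tray_green top 0.45 [420.3 247.2] [ 577.8 -209.3]
tray_green scene 0.63 [391.1 167.6] [453.2 310.9]
tray_green_in top 0.66 [166.8 310.9] [441.2 309.3]
tray_green_in scene 0.71 [388.7 164.9] [446.3 308.3]
tray_green_in scene 0.67 [336.9 235.1] [564.9  63.5]
tray_green_in scene 0.34 [385.4 222.1] [593.2 174.1]
tray
[... 343 characters left out ...]
01.4]
mat_orange top 0.97 [241.8 237.6] [593.5 160.1]
mat_orange top 0.55 [420.3 245.8] [ 580.7 -209.3]
mat_orange scene 0.67 [386.2 223.7] [594.5 176. ]
sleeve_1 top 0.85 [418.  246.1] [ 579.8 -203.9]
sleeve_1 top 0.81 [234.6 237.9] [592.5 174.4]
sleeve_1 top 0.53 [455.4 318.8] [ 433.2 -278.6]
sleeve_1 scene 0.95 [384.7 223. ] [593.7 171.8]
sleeve_1 scene 0.68 [228.  298.3] [ 580.1 -202.9]
sleeve_1 scene 0.49 [335.1 256.5] [610.2  26.1]
jar top 0.91 [156.2 173. ] [727.1 342.1]
jar scene 0.69 [299.4 212.4] [458.4  37.3]
jar scene 0.68 [385.7 221. ] [587.5 180.4]
rack top 0.69 [308.5 226.9] [617.4  21.7]
rack top 0.56 [471.9 173.6] [ 731.8 -315.4]
rack scene 0.88 [211.8 393.4] [ 731.7 -311.3]
```

```bash
cat >> h.py <<'E'
from scipy.optimize import least_squares
TH=np.linspace(0,2*np.pi,48,endpoint=False); D=np.c_[np.cos(TH),np.sin(TH)]
def colmask(p,name):
    f=cv2.cvtColor(p["frame"],cv2.COLOR_RGB2HSV).astype(int);h,s,v=f[...,0],f[...,1],f[...,2]
    if name=="yellow": return (h>18)&(h<34)&(s>150)&(v>60)
    if name=="blue": return (h>105)&(h<130)&(s>120)&(v>25)
    if name=="green": return (h>45)&(h<80)&(s>120)
    if name=="red": return ((h<5)|(h>172))&(s>170)
    if name=="orange": return (h>4)&(h<14)&(s>170)
    if name=="black": return (v<55)
def blob(m,uv,rad=60):
    """largest component near uv -> contour pts"""
    m=m.astype(np.uint8); yy,xx=np.mgrid[:480,:640]
    m=m*((xx-uv[0])**2+(yy-uv[1])**2<rad**2).astype(np.uint8)
    n,l,st,c=cv2.connectedComponentsWithStats(m)
    keep=[i for i in range(1,n) if st[i,4]>=6]
    if not keep: return None
    return np.argwhere(np.isin(l,keep))[:,::-1].astype(float)
def support(pts): return (pts@D.T).max(0)
def cyl(x,y,z0,z1,r):
    a=np.linspace(0,2*np.pi,72,endpoint=False)
    c=np.c_[x+r*np.cos(a),y+r*np.sin(a)]
    return np.vstack([np.c_[c,np.full(72,z)] for z in (z0,z1)])
def box(x,y,z0,z1,w,h,a=0):
    q=np.array([[1,1],[1,-1],[-1,-1],[-1,1]])*[w/2,h/2]
    c=q@np.array([[np.cos(a),np.sin(a)],[-np.sin(a),np.cos(a)]])+[x,y]
    return np.vstack([np.c_[c,np.full(4,z)] for z in (z0,z1)])
def fit(obs,model,x0):
    """obs: list of (p,pts). pixels have half-width .5 -> subtract"""
    S=[(p,support(q)+0.3) for p,q in obs]
    def res(v): return np.concatenate([support(proj(p,model(v)))-s for p,s in S])
    r=least_squares(res,x0,loss="soft_l1"); return r.x, [np.sqrt(np.mean(a**2)) for a in np.split(res(r.x),len(S))]
E
python3 - <<'E'
from h import *
P={n:viewer.camera(n) for n in ("top","scene")}
def run(name,col,model,x0,rad):
    obs=[]
    for n,p in P.items():
        c=proj(p,model(x0)).mean(0); q=blob(colmask(p,col),c,rad[n])
        if q is not None: obs.append((p,q))
    for o in ([obs[0]],[obs[1]],obs):
        x,e=fit(o,model,x0); print(name,np.round(x*1000,1),np.round(e,2))
R0={"top":40,"scene":45}
run("cap","yellow",lambda v:cyl(v[0],v[1],.015,.091,.0195),np.array([.617,.015]),R0)
run("slB","blue",lambda v:cyl(v[0],v[1],.004,.094,.022),np.array([.58,-.203]),R0)
run("slO","blue",lambda v:cyl(v[0],v[1],.004,.094,.022),np.array([.593,.172]),R0)
R1={"top":50,"scene":55}
run("green","green",lambda v:box(v[0],v[1],0,.025,.11,.11),np.array([.443,.308]),R1)
run("red","red",lambda v:box(v[0],v[1],0,.025,.11,.11),np.array([.43,-.282]),R1)
run("holder","black",lambda v:cyl(v[0],v[1],0,.018,.036),np.array([.458,.031]),{"top":25,"scene":25})
E
```

```text
cap [616.3  14.8] [0.31]
cap [616.8  17.2] [1.17]
cap [616.7  15.5] [0.41 1.31]
slB [ 572.5 -199.7] [3.87]
slB [ 582.7 -202.5] [1.32]
slB [ 580.6 -202.3] [4.76 1.48]
slO [588.6 172.4] [1.33]
slO [587.8 176.6] [1.58]
slO [588.9 173.7] [1.39 1.72]
green [441.2 309.6] [2.23]
green [437.2 321.1] [3.44]
green [440.9 310.6] [2.25 3.52]
red [ 430.3 -286.5] [2.05]
red [ 424.5 -284.1] [3.43]
red [ 429.7 -285.6] [2.07 3.61]
holder [461.   27.4] [3.33]
holder [459.4  29.9] [0.55]
holder [459.6  29.2] [3.58 0.58]
```

```bash
cat >> h.py <<'E'
def go(target,spin=0):
    s=env.read_state();R=Ro.from_quat(s["eef_rot"]).as_matrix();d=np.array(target)-s["tcp_pos"]
    print("tcp",np.round(s["tcp_pos"],4),"F",np.round(s["force"],2),"w",round(float(s["width"]),4),"t",s["t"],"j",np.round(s["joint_positions"],2))
    print("shift tool mm",np.round(R.T@d*1000,1),"norm",round(np.linalg.norm(d)*1000,1)); return R
E
python3 - <<'E'
from h import *
R=go([.6165,.0155,.17]); print(np.round(R,3))
p=viewer.camera("wrist");print("cam",-np.array(p["R"]).T@p["t"], R.T@(-np.array(p["R"]).T@p["t"]-env.read_state()["tcp_pos"]))
E
```

```text
tcp [0.1708 0.5228 0.2313] F [-0.08  0.03  0.33] w 0.0852 t 1.85 j [1.1  0.26 0.02 1.33 0.   1.42]
shift tool mm [ 581.2   61.3 -343.8] norm 678.1
[[ 0.951 -0.     0.311]
 [-0.311  0.     0.951]
 [-0.    -1.     0.   ]]
cam [0.09659136 0.54720129 0.37469037] [-0.07814697 -0.14339828  0.00015096]
```

Emit:
carry_out:
  plan:
    - [0.0485,0.004,-0.0287,0,0]
    - [0.0485,0.004,-0.0287,0,0]
    - [0.0485,0.004,-0.0287,0,0]
    - [0.0485,0.004,-0.0287,0,0]
    - [0.0485,0.004,-0.0287,0,0]
    - [0.0485,0.004,-0.0287,0,0]
    - [0.0485,0.004,-0.0287,0,0]
    - [0.0485,0.004,-0.0287,0,0]
    - [0.0485,0.004,-0.0287,0,0]
    - [0.0485,0.004,-0.0287,0,0]
    - [0.0485,0.004,-0.0287,0,0]
    - [0.0485,0.004,-0.0287,0,0]

```text
t: 3.4
tcp_pos: [0.6307, 0.0028, 0.1832]
eef_rot: [-0.697, 0.107, -0.11, 0.7]
force: [0.2, 0.4, 0.1]
width: 0.0857
```

```bash
python3 - <<'E'
from h import *
go([.6165,.0155,.17])
p=viewer.camera("wrist");cv2.imwrite("pics/w1.png",p["frame"][:,:,::-1])
E
```

```text
tcp [0.6307 0.0028 0.1832] F [0.2  0.38 0.13] w 0.0857 t 3.4 j [-0.13  0.41  0.12  1.28  0.    0.18]
shift tool mm [-17.4  13.1   7.7] norm 23.1
```

View pics/w1.png

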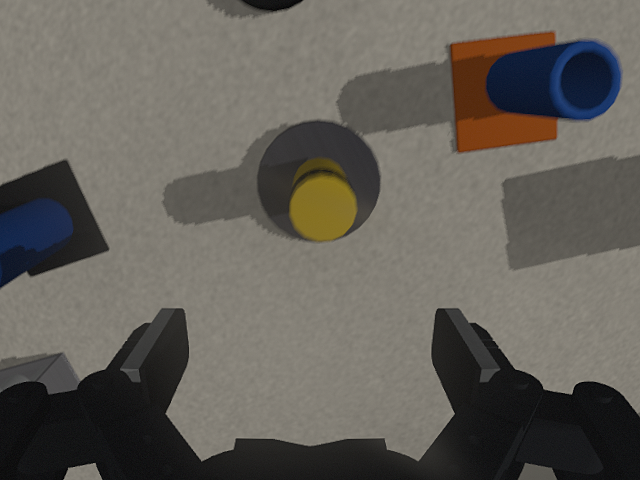

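```bash
python3 - <<'E'
from h import *
p=viewer.camera("wrist");print(env.read_state()["tcp_pos"],env.read_state()["joint_vel"])
q=blob(colmask(p,"yellow"),(322,200),70)
print(q.min(0),q.max(0))
x,e=fit([(p,q)],lambda v:cyl(v[0],v[1],.015,.091,.0195),[.617,.015]);print("cap",np.round(x*1000,1),e)
f=p["frame"].astype(int)
m=(f.max(2)<110)&(f.max(2)>0)
for nm in("gauge",):
    for d in viewer.silhouettes(p,nm)[:2]:
        q=blob(d["mask"],d["uv"],100); print(d["conf"],d["uv"],q.min(0),q.max(0))
        x,e=fit([(p,q)],lambda v:cyl(v[0],v[1],0,.015,.046),[.617,.015]);print("gauge",np.round(x*1000,1),e)
for d in viewer.silhouettes(p,"sleeve_1")[:3]:
    q=blob(d["mask"],d["uv"],100); print(d["conf"],d["uv"],q.min(0),q.max(0))
    x,e=fit([(p,q)],lambda v:cyl(v[0],v[1],.004,.094,.022),[.59,.174]);print("sl",np.round(x*1000,1),e)
go([.6165,.0155,.17])
E
```

```text
[6.32276642e-01 5.95065938e-05 1.81355805e-01] [ 0.05577746 -0.05200488 -0.069612    0.01793876  0.02028211  0.04904283]
[298. 149.] [365. 231.]
cap [616.9  16. ] [np.float64(0.7674006435133531)]
0.62 [310.6, 150.3] [262. 111.] [387. 235.]
gauge [617.6  15. ] [np.float64(0.3567689514532042)]
0.81 [31.7, 232.2] [  0. 192.] [ 76. 283.]
sl [ 583.8 -185.8] [np.float64(15.639515486342278)]
0.7 [569.6, 66.8] [494.  26.] [633. 109.]
sl [590.5 173.9] [np.float64(0.7198702101347105)]
tcp [0.6297 0.0035 0.1823] F [-0.71  0.56  0.16] w 0.0851 t 3.6 j [-0.13  0.41  0.12  1.28  0.    0.18]
shift tool mm [-16.3  12.3   7.3] norm 21.7
```

Emit:
carry_out:
  plan:
    - [-0.0165,0.013,0.0075,0,0]
    - [0,0,0,0,0]

```text
t: 3.85
tcp_pos: [0.6151, 0.0175, 0.1697]
eef_rot: [-0.697, 0.108, -0.11, 0.7]
force: [0.2, -0.0, -0.4]
width: 0.0855
```

```bash
python3 - <<'E'
from h import *
go([.617,.0155,.048])
E
```

```text
tcp [0.6151 0.0175 0.1697] F [ 0.21 -0.05 -0.42] w 0.0855 t 3.85 j [-0.11  0.39  0.06  1.24  0.    0.2 ]
shift tool mm [  2.1 121.7  -1.9] norm 121.7
```

Emit:
carry_out:
  plan:
    - [0.002,0.03,-0.002,0,0]
    - [0,0.03,0,0,0]
    - [0,0.03,0,0,0]
    - [0,0.02,0,0,0]
    - [0,0.008,0,0,0]
    - [0,0,0,0,0]

```text
t: 4.6
tcp_pos: [0.6197, 0.0186, 0.0555]
eef_rot: [-0.697, 0.102, -0.111, 0.701]
force: [0.4, -0.1, 0.4]
width: 0.0854
```

```bash
python3 - <<'E'
from h import *
go([.617,.0155,.048])
E
```

```text
tcp [0.6197 0.0186 0.0555] F [ 0.39 -0.12  0.45] w 0.0854 t 4.6 j [-0.11  0.46 -0.13  0.96  0.    0.19]
shift tool mm [-1.7  7.4 -3.8] norm 8.5
```

Emit:
carry_out:
  plan:
    - [-0.002,0.007,-0.0038,0,0]
    - [0,0,0,0,0]
    - [0,0,0,0,0.3]
    - [0,0,0,0,0.6]
    - [0,0,0,0,0.8]
    - [0,0,0,0,0.8]
    - [0,0,0,0,0.8]
  squeeze: 30

```text
t: 5.48
tcp_pos: [0.618, 0.0153, 0.051]
eef_rot: [-0.697, 0.1, -0.113, 0.701]
force: [0.4, -0.4, 0.2]
width: 0.0378
```

```bash
python3 - <<'E'
from h import *
go([.617,.0155,.14])
p=viewer.camera("wrist");cv2.imwrite("pics/w2.png",p["frame"][:,:,::-1])
E
```

```text
tcp [0.618  0.0153 0.051 ] F [ 0.44 -0.4   0.18] w 0.0378 t 5.475 j [-0.11  0.46 -0.14  0.95  0.    0.19]
shift tool mm [  0.5 -89.    0.5] norm 89.0
```

View pics/w2.png

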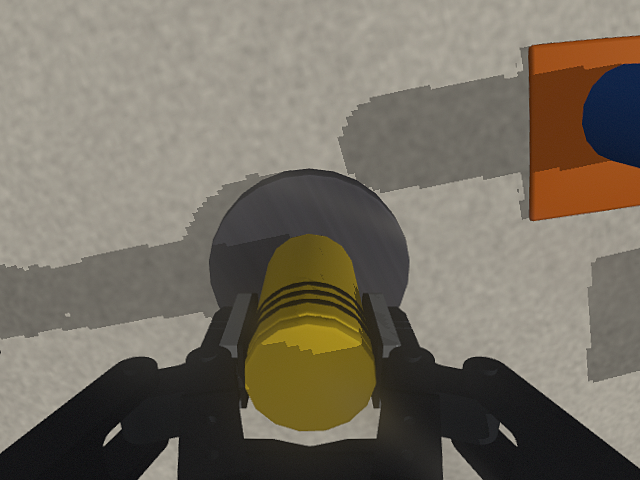

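Emit:
carry_out:
  plan:
    - [0,-0.02,0,0,0.8]
    - [0,-0.025,0,0,0.8]
    - [0,-0.025,0,0,0.8]

```text
t: 5.9
tcp_pos: [0.6159, 0.0151, 0.1202]
eef_rot: [-0.698, 0.101, -0.111, 0.701]
force: [0.2, -0.2, -0.4]
width: 0.038
```

Emit:
carry_out:
  plan:
    - [0,-0.025,0,0,0.8]
    - [0,-0.01,0,0,0.8]
    - [0,0,0,0,0.8]

```text
t: 6.28
tcp_pos: [0.6159, 0.015, 0.1573]
eef_rot: [-0.697, 0.101, -0.112, 0.701]
force: [-0.3, 0.3, -0.5]
width: 0.038
```

```bash
python3 - <<'E'
from h import *
go([.4596,.0295,.14])
p=viewer.camera("wrist");cv2.imwrite("pics/w3.png",p["frame"][:,:,::-1])
P=viewer.camera("scene");T=viewer.camera("top")
for p in(P,T):
    for d in viewer.silhouettes(p,"holder")[:1]:
        q=blob(d["mask"],d["uv"],60); x,e=fit([(p,q)],lambda v:cyl(v[0],v[1],0,.018,.036),[.4596,.0295]);print("holder",d["conf"],np.round(x*1000,1),e)
q=blob(colmask(P,"yellow"),proj(P,[.617,.0155,.14])[0],60)
x,e=fit([(P,q)],lambda v:cyl(v[0],v[1],v[2],v[2]+.076,.0195),[.617,.015,.105]);print("cap",np.round(x*1000,1),e)
cv2.imwrite("pics/s3.png",P["frame"][:,:,::-1])
E
```

```text
tcp [0.6159 0.015  0.1573] F [-0.25  0.31 -0.45] w 0.038 t 6.275 j [-0.11  0.39  0.02  1.19  0.    0.19]
shift tool mm [-153.8   14.8  -32.7] norm 157.9
holder 0.78 [458.2  30.4] [np.float64(0.5640772315796567)]
cap [583.4  40.5  82.6] [np.float64(0.7367765786494331)]
```

View pics/s3.png

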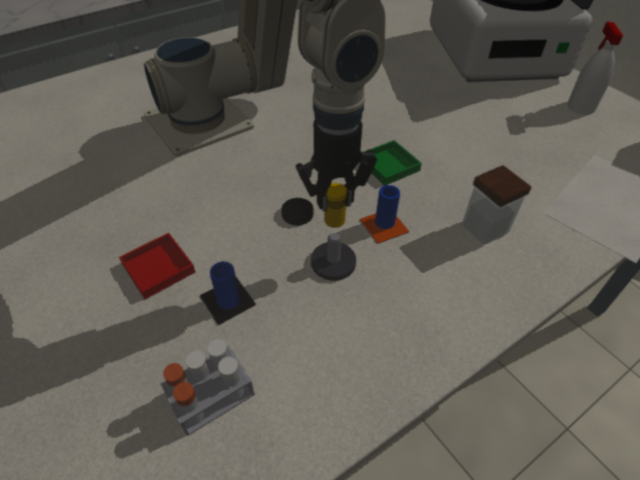

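Emit:
carry_out:
  plan:
    - [-0.038,0,-0.008,0,0.8]
    - [-0.04,0,-0.0085,0,0.8]
    - [-0.04,0,-0.0085,0,0.8]
    - [-0.03,0.02,-0.0065,0,0.8]
    - [-0.005,0.03,-0.001,0,0.8]
    - [0,0.02,0,0,0.8]
    - [0,0,0,0,0.8]

```text
t: 7.4
tcp_pos: [0.4537, 0.0303, 0.0787]
eef_rot: [-0.698, 0.103, -0.11, 0.701]
force: [-0.4, 0.1, -0.3]
width: 0.0383
```

```bash
python3 - <<'E'
from h import *
go([.459,.030,.0415])
p=viewer.camera("wrist");cv2.imwrite("pics/w4.png",p["frame"][:,:,::-1])
E
```

```text
tcp [0.4537 0.0303 0.0787] F [-0.41  0.06 -0.26] w 0.0383 t 7.4 j [-0.12  0.2  -0.48  0.89  0.    0.18]
shift tool mm [ 4.9 37.2  1.1] norm 37.5
```

View pics/w4.png

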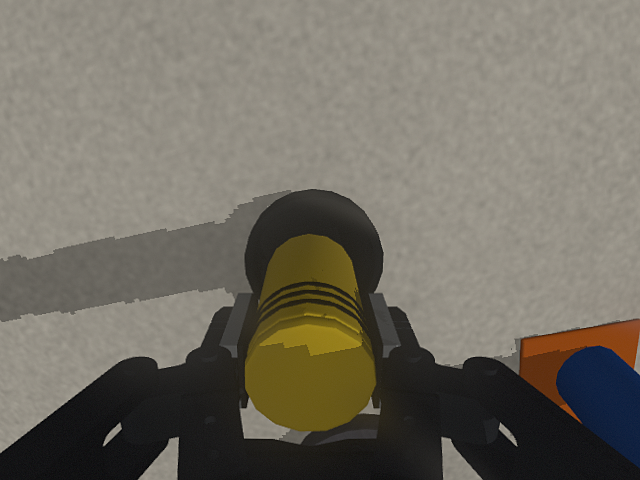

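Emit:
carry_out:
  plan:
    - [0.005,0,0.001,0,0.8]
    - [0,0.015,0,0,0.8]
    - [0,0.012,0,0,0.8]
    - [0,0.006,0,0,0.8]
    - [0,0,0,0,0.8]

```text
t: 8.07
tcp_pos: [0.4636, 0.0293, 0.0481]
eef_rot: [-0.697, 0.101, -0.112, 0.701]
force: [0.4, 0.5, 0.1]
width: 0.038
```

```bash
python3 - <<'E'
from h import *
go([.459,.030,.0415])
p=viewer.camera("wrist");cv2.imwrite("pics/w5.png",p["frame"][:,:,::-1])
E
```

```text
tcp [0.4636 0.0293 0.0481] F [0.37 0.53 0.07] w 0.038 t 8.075 j [-0.12  0.24 -0.51  0.8   0.    0.18]
shift tool mm [-4.7  6.6 -0.8] norm 8.1
```

View pics/w5.png

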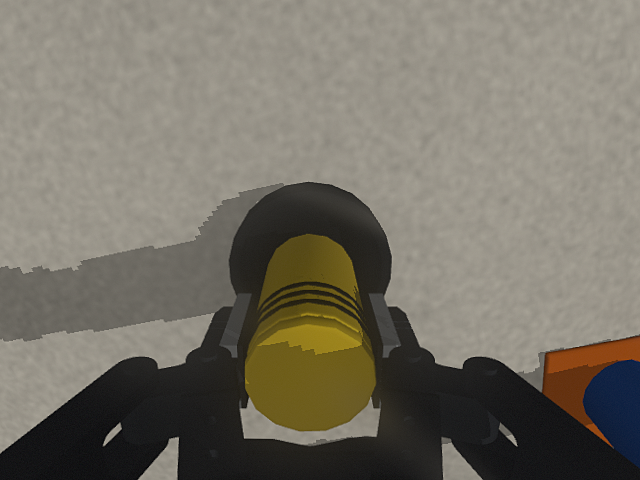

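Emit:
carry_out:
  plan:
    - [-0.0045,0,-0.001,0,0.8]
    - [0,0.003,0,0,0.8]
    - [0,0.003,0,0,0.8]
    - [0,0,0,0,0.8]

```text
t: 8.62
tcp_pos: [0.4592, 0.0297, 0.0427]
eef_rot: [-0.697, 0.1, -0.112, 0.701]
force: [0.0, -0.0, -1.1]
width: 0.0379
```

```bash
python3 - <<'E'
from h import *
go([.459,.030,.0415])
E
```

```text
tcp [0.4592 0.0297 0.0427] F [ 0.01 -0.02 -1.14] w 0.0379 t 8.625 j [-0.12  0.24 -0.53  0.78  0.    0.18]
shift tool mm [-0.3  1.2  0.2] norm 1.2
```

Emit:
carry_out:
  plan:
    - [0,0.0015,0,0,0.8]
    - [0,0,0,0,0.8]

```text
t: 8.88
tcp_pos: [0.4593, 0.0297, 0.0411]
eef_rot: [-0.697, 0.1, -0.112, 0.701]
force: [-0.4, 0.4, -0.8]
width: 0.0376
```

Emit:
carry_out:
  plan:
    - [0,0.0015,0,0,0.8]
    - [0,0,0,0,0.8]

```text
t: 9.12
tcp_pos: [0.4602, 0.0297, 0.0409]
eef_rot: [-0.697, 0.099, -0.113, 0.701]
force: [0.6, 0.3, -0.7]
width: 0.0381
```

Emit:
carry_out:
  plan:
    - [0,0.002,0,0,0.8]
    - [0,0,0,0,0.8]

```text
t: 9.38
tcp_pos: [0.4612, 0.0299, 0.0407]
eef_rot: [-0.697, 0.098, -0.114, 0.701]
force: [-0.2, 0.4, -0.8]
width: 0.0377
```

Emit:
carry_out:
  plan:
    - [-0.001,0.003,0,0,0.8]

```text
t: 9.5
tcp_pos: [0.4618, 0.0299, 0.0395]
eef_rot: [-0.697, 0.097, -0.115, 0.701]
force: [-6.2, 0.4, 37.0]
width: 0.0379
```

```bash
python3 - <<'E'
from h import *
go([.459,.030,.0415])
P=viewer.camera("scene");p=viewer.camera("wrist")
q=blob(colmask(P,"yellow"),proj(P,[.46,.03,.06])[0],50)
x,e=fit([(P,q)],lambda v:cyl(v[0],v[1],.005,.081,.0195),[.46,.03]);print("cap",np.round(x*1000,1),e)
a=cv2.resize(P["frame"][140:260,220:380],(640,480),interpolation=2)
cv2.imwrite("pics/c6.png",a[:,:,::-1])
E
```

```text
tcp [0.4618 0.0299 0.0395] F [-6.2   0.39 36.97] w 0.0379 t 9.5 j [-0.12  0.24 -0.54  0.76  0.    0.18]
shift tool mm [-2.7 -2.1 -0.7] norm 3.4
cap [460.   31.1] [np.float64(1.190831906529646)]
```

View pics/c6.png

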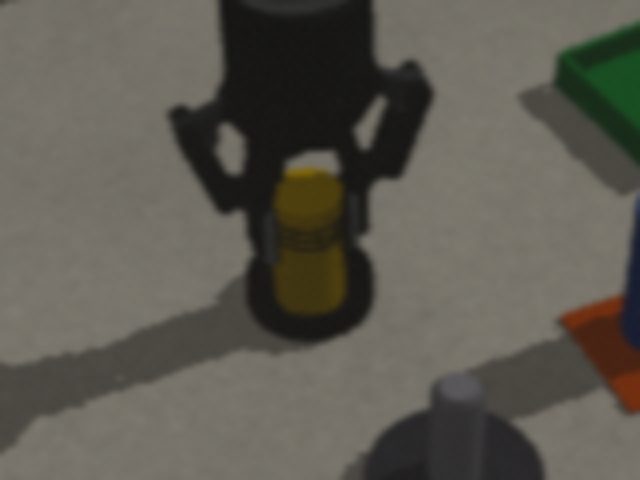

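Emit:
carry_out:
  plan:
    - [0,-0.0005,0,0,0.8]
    - [0,0,0,0,0.3]
    - [0,0,0,0,0]
    - [0,0,0,0,0]
    - [0,0,0,0,0]

```text
t: 10.22
tcp_pos: [0.4616, 0.0298, 0.0394]
eef_rot: [-0.697, 0.097, -0.115, 0.701]
force: [0.1, 0.8, -0.5]
width: 0.0854
```

Emit:
carry_out:
  plan:
    - [0,-0.02,0,0,0]
    - [0,-0.04,0,0,0]
    - [0,-0.04,0,0,0]
    - [0,-0.02,0,0,0]
    - [0,0,0,0,0]

```text
t: 10.85
tcp_pos: [0.4578, 0.0298, 0.1618]
eef_rot: [-0.697, 0.098, -0.114, 0.701]
force: [-0.2, -0.5, 0.2]
width: 0.0856
```

```bash
python3 - <<'E'
from h import *
go([.580,-.2025,.17])
P=viewer.camera("scene");p=viewer.camera("wrist")
q=blob(colmask(P,"yellow"),proj(P,[.46,.03,.06])[0],50)
x,e=fit([(P,q)],lambda v:cyl(v[0],v[1],.005,.081,.0195),[.46,.03]);print("cap",np.round(x*1000,1),e)
cv2.imwrite("pics/s7.png",P["frame"][:,:,::-1]);cv2.imwrite("pics/w7.png",p["frame"][:,:,::-1])
E
```

```text
tcp [0.4578 0.0298 0.1618] F [-0.2  -0.48  0.18] w 0.0856 t 10.85 j [-0.12  0.12 -0.34  1.09  0.    0.18]
shift tool mm [ 185.8   -5.5 -185.4] norm 262.6
cap [459.9  31.4] [np.float64(0.9568831082989369)]
```

View pics/s7.png

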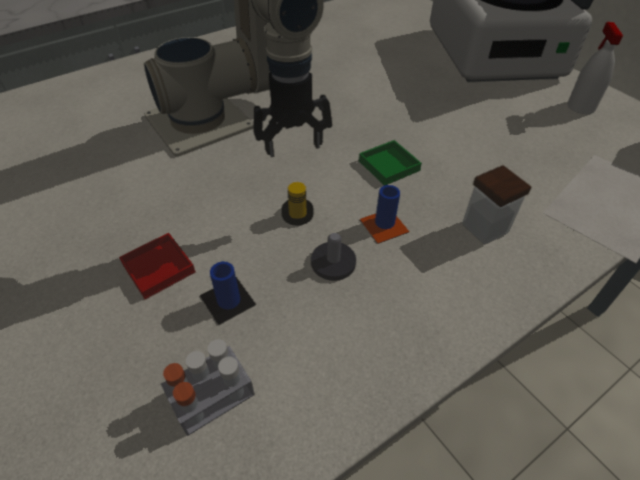

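View pics/w7.png

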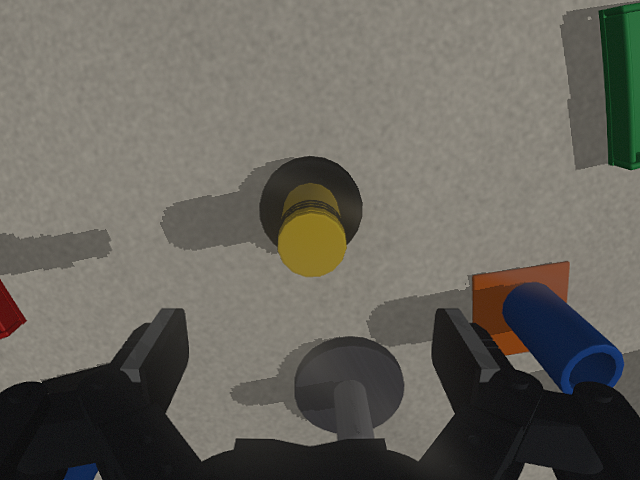

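Emit:
carry_out:
  plan:
    - [0.034,-0.002,-0.034,0,0]
    - [0.036,-0.002,-0.036,0,0]
    - [0.036,-0.002,-0.036,0,0]
    - [0.036,0,-0.036,0,0]
    - [0.026,0,-0.026,0,0]
    - [0.008,0,-0.008,0,0]
    - [0,0,0,0,0]

```text
t: 11.82
tcp_pos: [0.5724, -0.1952, 0.1561]
eef_rot: [-0.696, 0.104, -0.107, 0.702]
force: [0.1, 0.5, -0.1]
width: 0.0852
```

```bash
python3 - <<'E'
from h import *
go([.580,-.2025,.17])
p=viewer.camera("wrist");cv2.imwrite("pics/w8.png",p["frame"][:,:,::-1])
for d in viewer.silhouettes(p,"sleeve_1")[:2]:
    q=blob(d["mask"],d["uv"],120); print(d["conf"],d["uv"],q.min(0),q.max(0))
    x,e=fit([(p,q)],lambda v:cyl(v[0],v[1],.004,.094,.022),[.58,-.2]);print("sl",np.round(x*1000,1),e)
q=blob(colmask(p,"blue"),proj(p,[.58,-.2,.05])[0],120)
if q is not None:
    print(q.min(0),q.max(0));x,e=fit([(p,q)],lambda v:cyl(v[0],v[1],.004,.094,.022),[.58,-.2]);print("sl",np.round(x*1000,1),e)
E
```

```text
tcp [ 0.5724 -0.1952  0.1561] F [ 0.13  0.54 -0.13] w 0.0852 t 11.825 j [-0.47  0.38  0.    1.19  0.01 -0.17]
shift tool mm [  9.5 -13.9  -4.6] norm 17.4
[259. 201.] [340. 312.]
sl [ 582.6 -203.5] [np.float64(1.7745884836217674)]
```

View pics/w8.png

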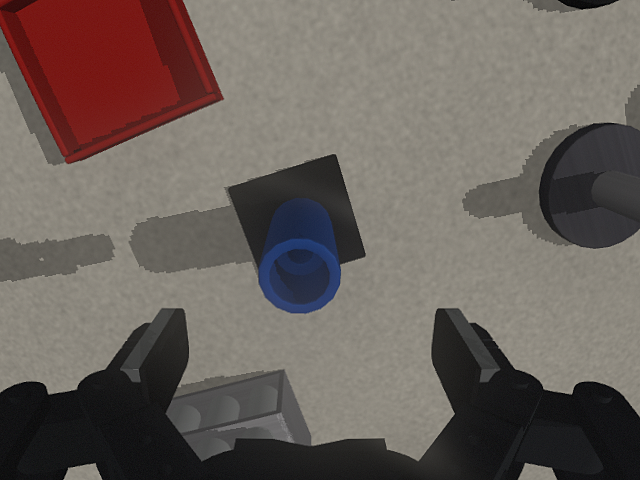

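```bash
python3 - <<'E'
from h import *
p=viewer.camera("wrist")
print(onz(p,(300,276),.094))
f=cv2.cvtColor(p["frame"],cv2.COLOR_RGB2HSV);print(f[225,300],f[205,300],f[198:203,300])
pr=proj(p,cyl(.5826,-.2035,.004,.094,.022));print(pr[:72].min(0),pr[:72].max(0),pr[72:].min(0),pr[72:].max(0))
a=cv2.resize(p["frame"][190:320,230:370],None,fx=4,fy=4,interpolation=2);cv2.imwrite("pics/c8.png",np.clip(a.astype(int)*2,0,255).astype(np.uint8)[:,:,::-1])
E
```

```text
[ 0.58250149 -0.20212612]
[111 143  68] [112 122  67] [[111  61  54]
 [113  97  66]
 [113 107  67]
 [112 118  67]
 [113 114  67]]
[269.35754886 196.33718165] [330.22900153 254.46966088] [255.51373529 237.0876874 ] [339.5645066  314.14141352]
```

View pics/c8.png

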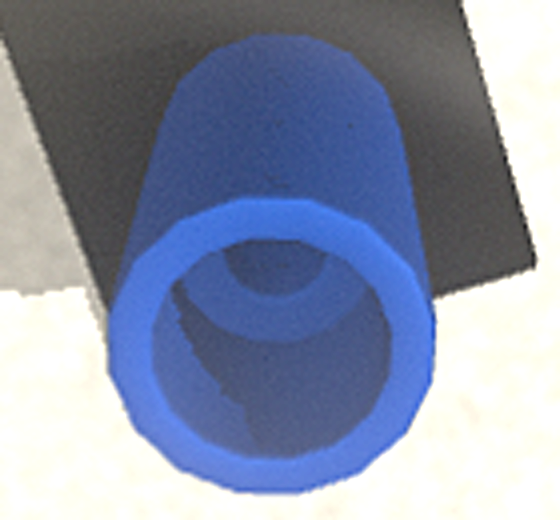

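Emit:
carry_out:
  plan:
    - [0.011,0,-0.0035,0,0]
    - [0,0,0,0,0]

```text
t: 12.22
tcp_pos: [0.5822, -0.1993, 0.1583]
eef_rot: [-0.696, 0.101, -0.107, 0.702]
force: [-0.2, 0.3, 0.4]
width: 0.0853
```

```bash
python3 - <<'E'
from h import *
go([.5825,-.2022,.050])
p=viewer.camera("wrist")
q=blob(colmask(p,"blue"),proj(p,[.58,-.2,.05])[0],120)
x,e=fit([(p,q)],lambda v:cyl(v[0],v[1],.004,.094,.022),[.58,-.2]);print("sl",np.round(x*1000,1),e)
E
```

```text
tcp [ 0.5822 -0.1993  0.1583] F [-0.23  0.27  0.39] w 0.0853 t 12.225 j [-0.47  0.39  0.03  1.21  0.01 -0.18]
shift tool mm [  0.4 108.3  -3.7] norm 108.3
sl [ 582.5 -203.5] [np.float64(1.895888722048228)]
```

Emit:
carry_out:
  plan:
    - [0,0.02,-0.003,0,0]
    - [0,0.03,-0.0003,0,0]
    - [0,0.03,-0.0003,0,0]
    - [0,0.02,0,0,0]
    - [0,0.004,0,0,0]
    - [0,0,0,0,0]

```text
t: 13.02
tcp_pos: [0.5825, -0.2007, 0.0539]
eef_rot: [-0.697, 0.1, -0.107, 0.702]
force: [-0.3, 0.9, 0.2]
width: 0.0855
```

```bash
python3 - <<'E'
from h import *
print(go([.5825,-.2025,.050])[:,1])
E
```

```text
tcp [ 0.5825 -0.2007  0.0539] F [-0.27  0.88  0.21] w 0.0855 t 13.025 j [-0.47  0.46 -0.14  0.96  0.01 -0.18]
shift tool mm [ 0.4  3.9 -1.8] norm 4.3
[ 0.01216049  0.005804   -0.99990921]
```

Emit:
carry_out:
  plan:
    - [0,0.003,-0.0018,0,0]
    - [0,0,0,0,0.3]
    - [0,0,0,0,0.6]
    - [0,0,0,0,0.8]
    - [0,0,0,0,0.8]
    - [0,0,0,0,0.8]
  squeeze: 30

```text
t: 13.78
tcp_pos: [0.5831, -0.203, 0.0533]
eef_rot: [-0.697, 0.098, -0.109, 0.702]
force: [-0.4, -0.1, -0.7]
width: 0.0438
```

```bash
python3 - <<'E'
from h import *
print(go([.617,.0155,.17])[:,1])
p=viewer.camera("wrist");cv2.imwrite("pics/w9.png",p["frame"][:,:,::-1])
E
```

```text
tcp [ 0.5831 -0.203   0.0533] F [-0.41 -0.05 -0.73] w 0.0438 t 13.775 j [-0.48  0.46 -0.14  0.96  0.01 -0.18]
shift tool mm [ -29.2 -115.3  219.9] norm 250.0
[ 0.01555521  0.00401251 -0.99987096]
```

View pics/w9.png

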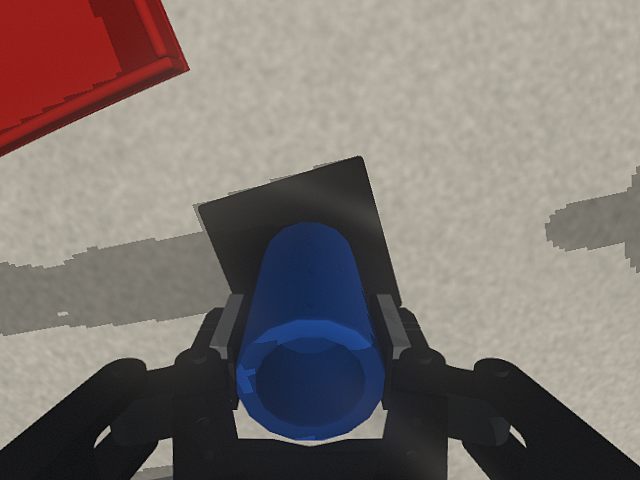

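Emit:
carry_out:
  plan:
    - [0,-0.015,0,0,0.8]
    - [0,-0.03,0,0,0.8]
    - [0,-0.04,0,0,0.8]
    - [0,-0.02,0,0,0.8]
    - [0,0,0,0,0.8]

```text
t: 14.45
tcp_pos: [0.5814, -0.2034, 0.165]
eef_rot: [-0.697, 0.098, -0.109, 0.702]
force: [0.6, 0.2, -0.9]
width: 0.0436
```

Emit:
carry_out:
  plan:
    - [-0.005,0,0.034,0,0.8]
    - [-0.005,0,0.038,0,0.8]
    - [-0.005,0,0.038,0,0.8]
    - [-0.005,0,0.038,0,0.8]
    - [-0.005,0,0.036,0,0.8]
    - [-0.003,0,0.02,0,0.8]
    - [0,0,0.006,0,0.8]
    - [0,0,0,0,0.8]

```text
t: 15.45
tcp_pos: [0.6145, 0.0105, 0.1616]
eef_rot: [-0.697, 0.101, -0.108, 0.701]
force: [0.0, 0.6, -0.8]
width: 0.0435
```

```bash
python3 - <<'E'
from h import *
print(go([.617,.0155,.15])[:,1])
p=viewer.camera("wrist");cv2.imwrite("pics/w10.png",p["frame"][:,:,::-1])
P=viewer.camera("scene");cv2.imwrite("pics/s10.png",cv2.resize(P["frame"][140:290,240:440],(800,600),interpolation=2)[:,:,::-1])
E
```

```text
tcp [0.6145 0.0105 0.1616] F [ 0.03  0.62 -0.83] w 0.0435 t 15.45 j [-0.12  0.39  0.03  1.21  0.01  0.17]
shift tool mm [ 0.8 11.6  5.4] norm 12.9
[ 0.01080856  0.00378416 -0.99993443]
```

View pics/w10.png

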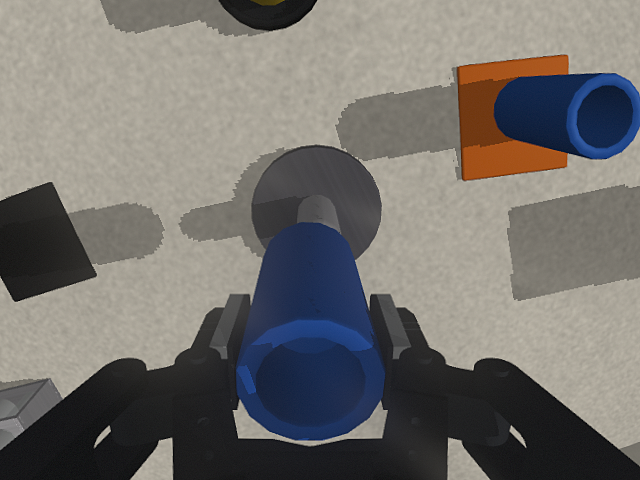

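View pics/s10.png

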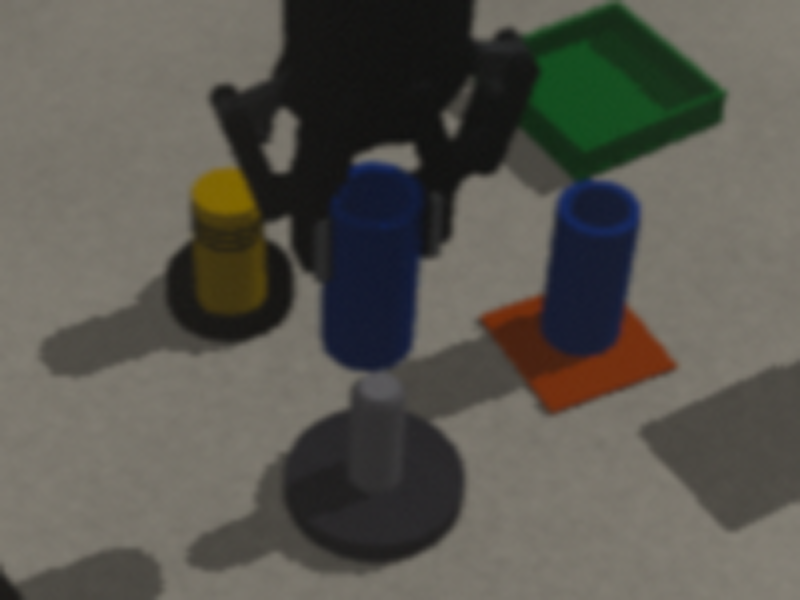

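```bash
cat >> h.py <<'E'
def tcyl(xb,yb,xt,yt,z0,L=.09,r=.022):
    b=np.array([xb,yb,z0]);t=np.array([xt,yt,z0+L]);a=(t-b)/np.linalg.norm(t-b)
    u=np.cross(a,[0,1,0]);u/=np.linalg.norm(u);w=np.cross(a,u)
    A=np.linspace(0,2*np.pi,72,endpoint=False)[:,None];c=r*(np.cos(A)*u+np.sin(A)*w)
    return np.vstack([b+c,t+c])
def sleevefit(p,tcp):
    q=blob(colmask(p,"blue"),proj(p,[tcp[0],tcp[1],tcp[2]])[0],110)
    print(q.min(0),q.max(0))
    z0=tcp[2]-.0493
    x,e=fit([(p,q)],lambda v:tcyl(*v,z0),[tcp[0],tcp[1]]*2);print("bot",np.round(x[:2]*1000,1),"top",np.round(x[2:]*1000,1),np.round(e,2),"bot-tcp",np.round((x[:2]-tcp[:2])*1000,1)); return x
E
python3 - <<'E'
from h import *
p=viewer.camera("wrist");s=env.read_state()
x=sleevefit(p,s["tcp_pos"])
P=viewer.camera("scene");q=blob(colmask(P,"blue"),proj(P,s["tcp_pos"])[0],28)
print(q.min(0),q.max(0))
z0=s["tcp_pos"][2]-.0493
print(fit([(P,q)],lambda v:cyl(*v,z0,z0+.09,.022),s["tcp_pos"][:2]))
for n,pp in(("w",p),("s",P)):
    for d in viewer.landmark_of(pp,"gauge_tip")[:2]: print(n,"tip",d["conf"],d["uv"],onz(pp,d["uv"],.08))
    for d in viewer.silhouettes(pp,"gauge")[:1]:
        m=d["mask"];q=blob(m,d["uv"],110);print(n,d["conf"],q.min(0),q.max(0))
    print("proj tip",proj(pp,[[.617,.0155,.08],[.617,.0155,.015]]))
np.save("p10.npy",p["frame"])
# disc: only horizontal extents/upper part visible
f=p["frame"]; 
E
```

```text
[236. 222.] [385. 424.]
bot [615.4   9.3] top [608.   11.6] [2.98] bot-tcp [ 0.9 -0.5]
[321. 181.] [345. 231.]
(array([0.61364708, 0.01134726]), [np.float64(1.5597517893829425)])
w 0.91 [252. 144.] [381. 258.]
proj tip [[319.82109912 242.46262859]
 [317.1832966  211.20631068]]
s tip 0.7 [332.4, 238.2] [0.62059435 0.00903211]
s 0.97 [310. 233.] [354. 280.]
proj tip [[334.05684678 235.6331175 ]
 [332.98740699 257.42544735]]
```

Emit:
carry_out:
  plan:
    - [0.001,0.01,0.0055,0,0.8]
    - [0,0,0,0,0.8]

```text
t: 16.1
tcp_pos: [0.6173, 0.0153, 0.1512]
eef_rot: [-0.697, 0.101, -0.109, 0.701]
force: [0.6, -1.1, -0.7]
width: 0.0434
```

```bash
python3 - <<'E'
from h import *
go([.617,.0155,.140])
p=viewer.camera("wrist")
P=viewer.camera("scene");cv2.imwrite("pics/s11.png",np.hstack([cv2.resize(P["frame"][170:290,280:380],(400,480),interpolation=2),cv2.resize(p["frame"][150:400,200:430],(400,480))])[:,:,::-1])
E
```

```text
tcp [0.6173 0.0153 0.1512] F [ 0.6  -1.09 -0.7 ] w 0.0434 t 16.1 j [-0.11  0.4   0.02  1.18  0.01  0.18]
shift tool mm [-0.5 11.2 -0. ] norm 11.2
```

View pics/s11.png

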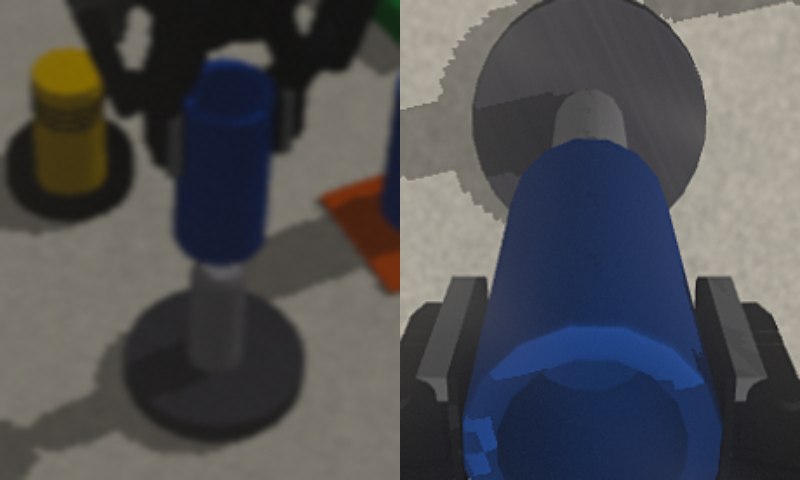

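Emit:
carry_out:
  plan:
    - [-0.0003,0.008,0,0,0.8]
    - [0,0.006,0,0,0.8]

```text
t: 16.45
tcp_pos: [0.6177, 0.0153, 0.1378]
eef_rot: [-0.697, 0.1, -0.109, 0.701]
force: [-0.1, -0.3, -1.1]
width: 0.0438
```

Emit:
carry_out:
  plan:
    - [0,0.004,0,0,0.8]

```text
t: 16.58
tcp_pos: [0.6176, 0.0153, 0.1331]
eef_rot: [-0.697, 0.1, -0.109, 0.701]
force: [0.0, -0.5, -0.7]
width: 0.0436
```

```bash
python3 - <<'E'
from h import *
go([.617,.0155,.140])
E
```

```text
tcp [0.6176 0.0153 0.1331] F [ 0.03 -0.5  -0.71] w 0.0436 t 16.575 j [-0.11  0.41 -0.01  1.14  0.01  0.18]
shift tool mm [-0.6 -6.9  0. ] norm 6.9
```

Emit:
carry_out:
  plan:
    - [-0.0006,0.003,0,0,0.8]

```text
t: 16.7
tcp_pos: [0.617, 0.0155, 0.1297]
eef_rot: [-0.697, 0.101, -0.109, 0.701]
force: [-1.0, 0.6, -1.1]
width: 0.0436
```

Emit:
carry_out:
  plan:
    - [-0.0002,0.004,0,0,0.8]

```text
t: 16.82
tcp_pos: [0.6169, 0.0156, 0.1255]
eef_rot: [-0.697, 0.101, -0.109, 0.701]
force: [0.4, -0.9, -0.6]
width: 0.0434
```

Emit:
carry_out:
  plan:
    - [0,0.004,0,0,0.8]

```text
t: 16.95
tcp_pos: [0.6169, 0.0156, 0.1213]
eef_rot: [-0.697, 0.1, -0.109, 0.701]
force: [-0.7, 0.4, -0.4]
width: 0.043
```

Emit:
carry_out:
  plan:
    - [0,0.004,0,0,0.8]

```text
t: 17.08
tcp_pos: [0.617, 0.0156, 0.1171]
eef_rot: [-0.697, 0.1, -0.109, 0.701]
force: [-0.3, -1.3, -0.7]
width: 0.0434
```

Emit:
carry_out:
  plan:
    - [0,0.006,0,0,0.8]
    - [0,0.006,0,0,0.8]

```text
t: 17.32
tcp_pos: [0.6173, 0.0156, 0.1044]
eef_rot: [-0.697, 0.1, -0.109, 0.701]
force: [-1.2, 1.0, -0.4]
width: 0.0435
```

Emit:
carry_out:
  plan:
    - [0,0.005,0,0,0.8]

```text
t: 17.45
tcp_pos: [0.6173, 0.0156, 0.0989]
eef_rot: [-0.697, 0.1, -0.109, 0.701]
force: [-0.3, 0.4, -1.5]
width: 0.0433
```

Emit:
carry_out:
  plan:
    - [0,0.003,0,0,0.8]

```text
t: 17.58
tcp_pos: [0.6172, 0.0157, 0.0954]
eef_rot: [-0.697, 0.101, -0.109, 0.701]
force: [-0.1, 0.4, -1.2]
width: 0.0434
```

Now 1 mm steps near the possible stop (TCP z ≈ 0.0913).

Emit:
carry_out:
  plan:
    - [0,0.0015,0,0,0.8]

```text
t: 17.7
tcp_pos: [0.6172, 0.0157, 0.0937]
eef_rot: [-0.697, 0.101, -0.109, 0.701]
force: [0.1, 0.4, -0.8]
width: 0.0432
```

Emit:
carry_out:
  plan:
    - [0,0.001,0,0,0.8]

```text
t: 17.82
tcp_pos: [0.6172, 0.0157, 0.0927]
eef_rot: [-0.697, 0.101, -0.109, 0.701]
force: [-0.2, 0.0, -0.5]
width: 0.0437
```

Emit:
carry_out:
  plan:
    - [0,0.001,0,0,0.8]

```text
t: 17.95
tcp_pos: [0.6173, 0.0157, 0.0918]
eef_rot: [-0.697, 0.101, -0.109, 0.701]
force: [-0.2, 0.6, -0.4]
width: 0.0435
```

Emit:
carry_out:
  plan:
    - [0,0.001,0,0,0.8]

```text
t: 18.08
tcp_pos: [0.6175, 0.0157, 0.0911]
eef_rot: [-0.697, 0.1, -0.109, 0.701]
force: [-2.4, -0.6, 8.2]
width: 0.0434
```

Emit:
carry_out:
  plan:
    - [0,0.001,0,0,0.8]

```text
t: 18.2
tcp_pos: [0.6175, 0.0156, 0.0911]
eef_rot: [-0.697, 0.1, -0.11, 0.701]
force: [-4.7, 0.4, 11.4]
width: 0.0434
```

```bash
python3 - <<'E'
from h import *
go([.617,.0155,.155])
p=viewer.camera("wrist")
P=viewer.camera("scene");cv2.imwrite("pics/s12.png",np.hstack([cv2.resize(P["frame"][170:290,280:380],(400,480),interpolation=2),cv2.resize(p["frame"][150:400,200:430],(400,480))])[:,:,::-1])
E
```

```text
tcp [0.6175 0.0156 0.0911] F [-4.66  0.43 11.37] w 0.0434 t 18.2 j [-0.11  0.43 -0.08  1.04  0.01  0.18]
shift tool mm [  0.3 -63.9   0.2] norm 63.9
```

View pics/s12.png

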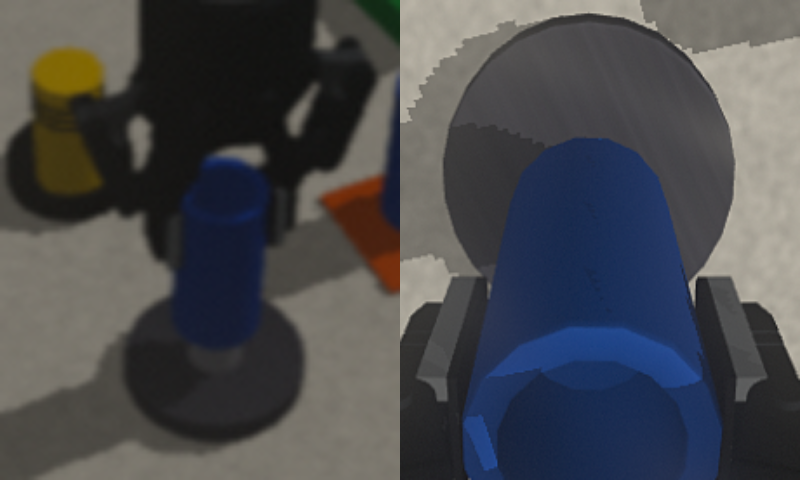

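Stopped partway: the pin still shows under the sleeve (panel pixel about (215,355)). Lifting it off, then to the red tray.

Emit:
carry_out:
  plan:
    - [0,-0.01,0,0,0.8]
    - [0,-0.02,0,0,0.8]
    - [0,-0.025,0,0,0.8]
    - [0,-0.02,0,0,0.8]
    - [0,0,0,0,0.8]

```text
t: 18.92
tcp_pos: [0.6167, 0.0154, 0.1704]
eef_rot: [-0.697, 0.099, -0.11, 0.701]
force: [0.4, 1.0, -1.8]
width: 0.0432
```

```bash
python3 - <<'E'
from h import *
R=go([.430,-.284,.16]);print(R[:,1])
p=viewer.camera("wrist");sleevefit(p,env.read_state()["tcp_pos"])
E
```

```text
tcp [0.6167 0.0154 0.1704] F [ 0.36  1.01 -1.81] w 0.0432 t 18.925 j [-0.11  0.38  0.05  1.22  0.01  0.18]
shift tool mm [ -90.9    6.5 -341. ] norm 353.0
[ 0.0158702   0.00329859 -0.99986862]
[236. 222.] [385. 421.]
bot [618.3  14.6] top [610.2  17. ] [3.23] bot-tcp [ 2.  -0.8]
```

Emit:
carry_out:
  plan:
    - [-0.009,0,-0.033,0,0.8]
    - [-0.0105,0,-0.038,0,0.8]
    - [-0.0105,0,-0.038,0,0.8]
    - [-0.0105,0,-0.038,0,0.8]
    - [-0.0105,0,-0.038,0,0.8]
    - [-0.0105,0,-0.038,0,0.8]
    - [-0.0105,0,-0.038,0,0.8]
    - [-0.0105,0,-0.038,0,0.8]
    - [-0.005,0,-0.02,0,0.8]
    - [0,0,0,0,0.8]

```text
t: 20.23
tcp_pos: [0.4303, -0.2701, 0.1553]
eef_rot: [-0.696, 0.104, -0.105, 0.703]
force: [0.4, 0.5, -1.0]
width: 0.0436
```

```bash
python3 - <<'E'
from h import *
R=go([.430,-.284,.10]);print(R[:,1])
p=viewer.camera("wrist");cv2.imwrite("pics/w13.png",p["frame"][:,:,::-1])
E
```

```text
tcp [ 0.4303 -0.2701  0.1553] F [ 0.35  0.48 -0.99] w 0.0436 t 20.225 j [-0.73  0.23 -0.22  1.13  0.01 -0.43]
shift tool mm [  3.7  55.2 -13.9] norm 57.0
[ 0.00256611  0.00963231 -0.99995032]
```

View pics/w13.png

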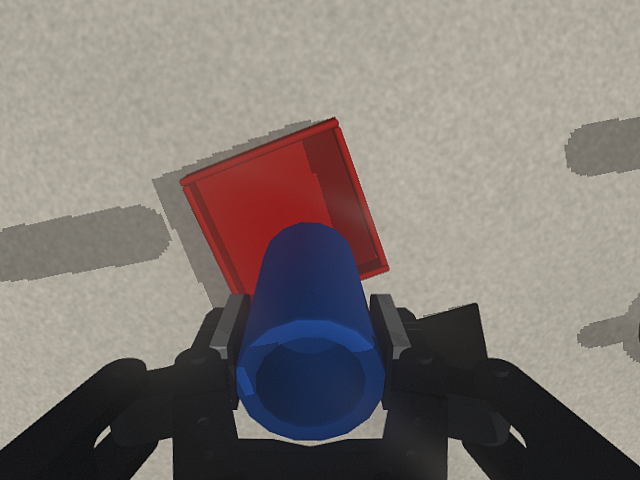

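```bash
python3 - <<'E'
from h import *
p=viewer.camera("wrist")
c=[onz(p,u,.025) for u in((183,181),(337,119),(388,269))];print(np.round(c,4),"centre",np.round((c[0]+c[2])/2,4))
E
```

```text
[[ 0.3823 -0.3396]
 [ 0.3742 -0.2332]
 [ 0.4817 -0.2271]] centre [ 0.432  -0.2833]
```

Emit:
carry_out:
  plan:
    - [0.004,0.02,-0.014,0,0.8]
    - [0,0.025,0,0,0.8]
    - [0,0.01,0,0,0.8]
    - [0,0,0,0,0.8]

```text
t: 20.82
tcp_pos: [0.433, -0.2801, 0.0989]
eef_rot: [-0.696, 0.101, -0.103, 0.703]
force: [-0.7, 0.1, -0.6]
width: 0.0438
```

```bash
python3 - <<'E'
from h import *
R=go([.430,-.284,.0545]);print(R[:,1])
p=viewer.camera("wrist");cv2.imwrite("pics/w14.png",p["frame"][:,:,::-1])
E
```

```text
tcp [ 0.433  -0.2801  0.0989] F [-0.7   0.09 -0.65] w 0.0438 t 20.825 j [-0.74  0.28 -0.3   0.99  0.01 -0.45]
shift tool mm [-1.8 44.4 -5.1] norm 44.7
[ 0.00333778  0.01028363 -0.99994155]
```

View pics/w14.png

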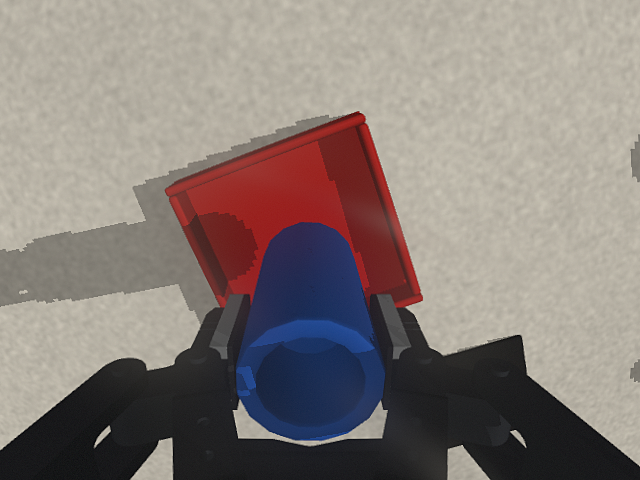

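Emit:
carry_out:
  plan:
    - [-0.001,0.014,-0.0035,0,0.8]
    - [0,0.014,0,0,0.8]
    - [0,0.006,0,0,0.8]
    - [0,0,0,0,0.8]

```text
t: 21.38
tcp_pos: [0.4319, -0.2834, 0.0641]
eef_rot: [-0.696, 0.101, -0.103, 0.703]
force: [-0.2, -0.1, 0.4]
width: 0.0435
```

Emit:
carry_out:
  plan:
    - [-0.001,0.0025,0,0,0.8]

```text
t: 21.5
tcp_pos: [0.4311, -0.2832, 0.0617]
eef_rot: [-0.697, 0.1, -0.104, 0.703]
force: [-0.1, 0.3, -1.3]
width: 0.0434
```

Emit:
carry_out:
  plan:
    - [0,0.0015,0,0,0.8]

```text
t: 21.62
tcp_pos: [0.4311, -0.2832, 0.0603]
eef_rot: [-0.697, 0.1, -0.104, 0.703]
force: [0.1, -0.2, -1.1]
width: 0.0434
```

Emit:
carry_out:
  plan:
    - [0,0.003,0,0,0.8]

```text
t: 21.75
tcp_pos: [0.4312, -0.2834, 0.0574]
eef_rot: [-0.697, 0.1, -0.104, 0.703]
force: [0.1, 0.2, -0.3]
width: 0.0437
```

Emit:
carry_out:
  plan:
    - [0,0.0015,0,0,0.8]

```text
t: 21.88
tcp_pos: [0.4312, -0.2833, 0.0558]
eef_rot: [-0.697, 0.1, -0.104, 0.703]
force: [0.6, -0.2, 0.4]
width: 0.0433
```

Emit:
carry_out:
  plan:
    - [0,0.001,0,0,0.8]

```text
t: 22.0
tcp_pos: [0.4312, -0.2833, 0.0547]
eef_rot: [-0.697, 0.1, -0.104, 0.703]
force: [-0.6, -0.1, -1.3]
width: 0.0434
```

Emit:
carry_out:
  plan:
    - [0,0.001,0,0,0.8]

```text
t: 22.12
tcp_pos: [0.4313, -0.2834, 0.0542]
eef_rot: [-0.697, 0.1, -0.104, 0.703]
force: [-3.1, 3.3, 13.7]
width: 0.0437
```

Contact on the tray floor. Releasing gently.

Emit:
carry_out:
  plan:
    - [0,0,0,0,0.8]
    - [0,0,0,0,0.3]
    - [0,0,0,0,0]
    - [0,0,0,0,0]
    - [0,0,0,0,0]

```text
t: 22.75
tcp_pos: [0.4315, -0.2836, 0.0544]
eef_rot: [-0.697, 0.1, -0.104, 0.702]
force: [0.6, 0.8, 0.4]
width: 0.0854
```

Emit:
carry_out:
  plan:
    - [0,-0.015,0,0,0]
    - [0,-0.03,0,0,0]
    - [0,-0.04,0,0,0]
    - [0,-0.04,0,0,0]
    - [0,-0.02,0,0,0]
    - [0,0,0,0,0]

```text
t: 23.5
tcp_pos: [0.4303, -0.2845, 0.2089]
eef_rot: [-0.698, 0.099, -0.105, 0.702]
force: [-1.0, -0.5, -0.4]
width: 0.0853
```

```bash
python3 - <<'E'
from h import *
go([.430,-.284,.0545])
p=viewer.camera("wrist");P=viewer.camera("scene");T=viewer.camera("top")
cv2.imwrite("pics/w15.png",p["frame"][:,:,::-1]);cv2.imwrite("pics/s15.png",P["frame"][:,:,::-1])
cv2.imwrite("pics/t15.png",T["frame"][:,:,::-1])
E
```

```text
tcp [ 0.4303 -0.2845  0.2089] F [-1.05 -0.54 -0.41] w 0.0853 t 23.5 j [-0.75  0.21 -0.11  1.25  0.01 -0.46]
shift tool mm [ -1.6 154.4  -0.8] norm 154.4
```

View pics/w15.png

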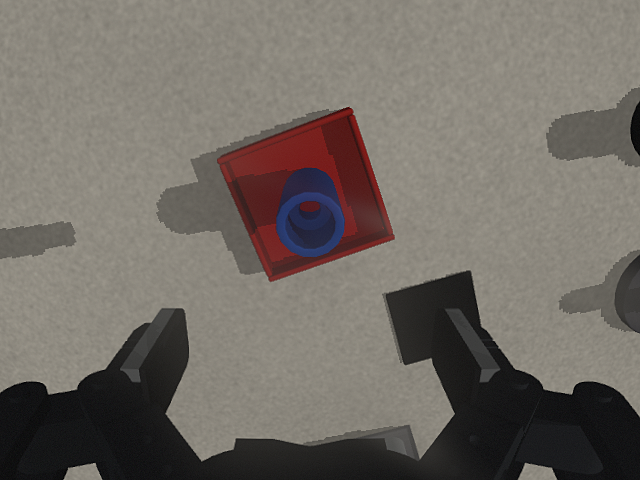

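View pics/s15.png

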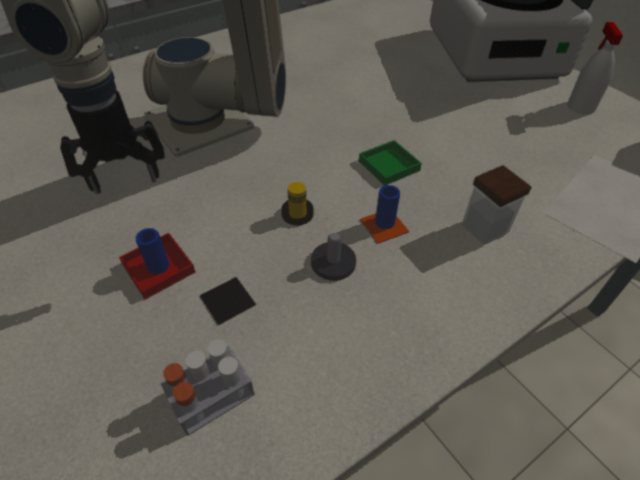

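View pics/t15.png

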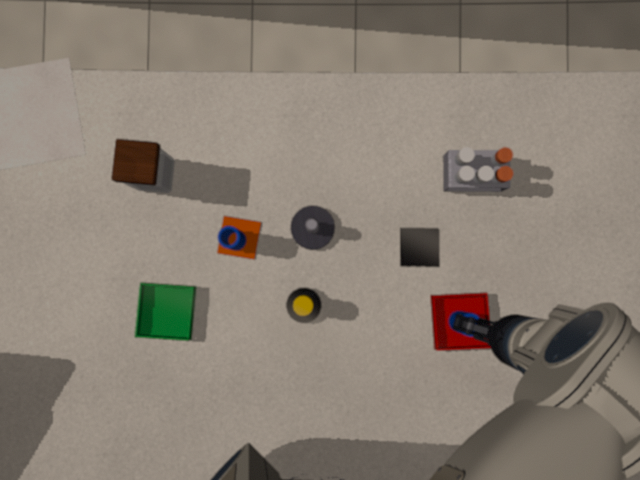

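The sleeve stands upright in the red tray (wrist picture, about (311,220)). The cap stands in the holder (scene picture, about (297,203)). The other sleeve is still on the orange mat at (387,207), and the jar and rack have not moved. The gripper is clear, so I am handing in.

```bash
python3 - <<'E'
from station import env
print(env.finish_job())
E
```

```text
the job is handed in; nothing more can be done
None
```

The job is done and handed in at about 23.5 s of the 61 s allowed.

- **Cap:** I lifted the yellow cap off the pin and stood it, open end down, in the black holder. One step pressed it onto the holder floor with a brief 37 N at the wrist, more than I meant; I released it straight after. The cap then stood upright near the holder's centre.
- **Sleeve test:** I slid the sleeve from the black mat over the pin in small steps. It stopped with its lower end about 27 mm above the seat, at only 8–11 N. The scene picture showed bare pin below it, and the wrist camera had already shown a ledge in its bore, so all three checks agreed.
- **Placing:** I stood the sleeve upright in the red tray, near its centre, with about 14 N at touchdown.
- **Last pictures:** The sleeve is upright in the red tray, the cap is in the holder, and the other sleeve is on the orange mat. The jar and rack are where they were, and the gripper is open and clear of everything.
- **Measurement disagreement:** The camera fits of the held sleeve's position differed by 1–2 mm, within the calibration tolerance. It went onto the pin with no noticeable side force until the ledge met the tip.

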